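Cap a bottle for the autoclave and hold the cap vented

TASK

This square bottle goes into the autoclave next. Take the blue screw cap out of the white tray and screw it onto the bottle in the bench nest, clockwise, until it bottoms out tight; then back it off a quarter turn so that the bottle can vent. Finish while still gripping the cap at that setting, and keep holding it, so that I can put a strip of tape across it. Leave the red cap and the other things where they are.

Things in the scene. Friction and masses are not known exactly. Their poses are not given: they have to be found in the camera images.
- cap: the blue ribbed screw cap, 52 mm across (53 mm over its ribs), 28 mm high, about 60 g. It starts in the tray, open side down, at any yaw. Origin: centre of its lower edge, z up through the closed top. x runs along the white bar moulded across the top. Bore 47.2 mm, 24 mm deep
- cap_lugs (a point): point on the cap's axis at the height of its thread lugs, 12 mm above the cap's origin, axes as the cap's. Two short lugs half a turn apart, so yaw and yaw + pi are the same to the thread. They clear the neck by 1.2 mm all round: set the cap on centred to about 1 mm
- bottle: a whitish square plastic bottle, 65 mm square, clamped in a grey bench nest with a 104 mm square foot; fixed, it cannot turn or slide. Origin: centre of the underside of the foot, z up. x is square to a side; two small blue ribs on the shoulder lie on its +x and -x. Neck 36 mm across, 44.8 mm over the thread; a 44 mm bead 94 to 96 mm above the origin; shoulder at 93 mm
- bottle_mouth (a point): centre of the rim, on the neck's axis, 124 mm above the bottle's origin, axes as the bottle's. Right-handed thread, two starts, 12 mm a turn (1.9 mm per rad), axial play 0.7 mm, self-locking: a cap let go stays. Set on without turning, the cap rests 6 to 13 mm above home. Set on with its x 1.5 rad anticlockwise of the bottle's x (or pi more) it needs about 4.7 rad clockwise
- bottle_home (a point): where the cap's origin lies when it is home: on the neck's axis, 24 mm below the rim, 100 mm above the bottle's origin; axes as the bottle's. There its inside top meets the rim and the torque climbs to 0.5 N m and more within 0.3 rad, as the white bar comes into line with the blue ribs (x axes parallel within 0.3 rad, either way round)
- tray: white open tray, 240 mm (its x) by 170 mm (its y), walls 4 mm thick and 36 mm high, floor 4 mm thick, fixed to the bench. Origin: centre of its underside. The blue and the red cap stand near its x = -52 mm and x = +52 mm, either way round. Behind tray and bottle, from about x = 0.62 m on, stands a tall dark instrument: turn the wrist nearer the robot
- small_cap: the red screw cap, too small for this bottle: 34 mm across, 20 mm high; origin at the centre of its lower edge. To be left in the tray
- tape_roll: roll of brown tape, 96 mm across, 48 mm high, lying flat; origin under its centre; leave alone
- timer: white bench timer, 58 x 62 x 20 mm; origin under its centre; leave alone
- jar_blue: jar with a blue lid, 66 mm across, 89 mm high; origin under its centre; leave alone
- sample_0: small white bottle, 41 mm across, 74 mm high; origin under its centre; leave alone
- sample_1: small white bottle, 41 mm across, 74 mm high; origin under its centre; leave alone
- marker: red and white marker pen lying flat, 135 mm long, 16 mm high; origin under its centre; leave alone

How it is judged:
By the outcome, as a careful person would: the job done as asked, in the order asked, and still so for the second after the job is handed in, while the arm keeps its last pose, push and grip.
It also fails if it takes over 72 s, if anything falls off the work surface, if the arm or the gripper's body presses on something with over 40 N, if the wrist force passes 120 N, or if a joint passes its speed limit or range.

ROBOT

A 6-joint arm with a two-finger parallel gripper is mounted at the origin on a cart in front of the work surface, level with it; the furniture and walls round the work are solid. World frame = base frame: x ahead of the robot, y to its left, z up, the work surface at z = 0. Lengths are in mm, angles in rad, forces in N, time in s.
With the tool pointing down it reaches from about 350 to 975 mm from the base axis. Payload 7.1 kg.
Tool frame: the origin (TCP) lies between the finger pads; the fingertips stand 17 mm ahead of it and the grasp point (between the pads) lies 2 mm behind it; z points along the fingers, y is the line along which they close (so a half turn about z gives the same grasp; the last joint's range is limited). The gripper opens to 88 mm and grips with 3 to 60 N. Pads are 20 mm wide; open, the fingers measure 115 mm over their backs; the gripper's body (75 mm by 178 mm) begins 61 mm behind the grasp point.
Start: joints at [1.241, 0.423, 1.63, -0, 1.089, -0.019], TCP at [191.106, 595.049, 239.675] pointing down, gripper open.
Joint ranges: [-3, 3], [-0.9, 2.11], [0.09, 2.58], [-1.31, 4.45], [0.11, 2.69], [-2.54, 2.54]. Speed limits (rad/s): [2.39, 2.39, 3.01, 3.14, 3.14, 3.14].

INTERFACE

Orientations are given as a rotation vector (axis times angle).
In Python, from workcell import ctrl gives the robot as it stands.
- The arm moves only by the shell command python3 jog.py FILE [OPENING], which reads ROWS from the file FILE. ROWS is a JSON list of rows, 1 to 5 of them, each an object with the fields x, y, z (the shift in mm), drx, dry, drz (a rotation vector in rad); a field left out counts as zero; each row shifts and turns the commanded pose from where the row before left it, along the tool's axes as they then stand; what a row does not reach is not made up. A row lasts 1/12 s, in which the tool goes at most 41.7 mm and 0.125 rad, less where a joint would pass 70% of its speed; a pose out of reach is approached as far as the arm can. OPENING is the finger opening in mm, set as the command begins (- or left out keeps the last). The fingers move at their own pace and stop on an object; the grip force is fixed at half the most. Time passes only in rows, so rows that do not move let the fingers close. It prints the time, the measured TCP pose, the force, the opening and the grip force at its end. Input that does not fit is refused with a message, and nothing moves.
- ctrl.get_obs(): the state, without advancing time (a new reading comes with each control period).
- ctrl.get_image(name): name is "side" or "top"; returns a dict with "img" (420x560x3 uint8, red, green, blue), "fx", "fy", "cx", "cy" (pixels), "k1" (the pictures are not rectified: a ray, as slopes to the right and down, at radius r is drawn at 1 + k1 r^2 times it, then the intrinsics apply), "R" (3x3) and "t" (3): a world point X has camera coordinates R X + t. Camera axes: x right, y down, z forward; pixel columns grow to the right and rows downward; lengths in mm; the calibration is good to about 2 mm. A picture is of the moment at which its call begins. There is no depth.
- ctrl.close_job(): hands the job in; it is judged then, once.
The state is a dict: "t": time; "qpos": joint angles; "qvel": joint speeds; "joint_torque": joint torques, N m; "ee_pos": TCP position; "orientation": TCP orientation; "ft_force": force on the tool from outside, world axes, zero at the start; "moment": the same for the moment, N m; "width": finger opening in mm; "grasp_force": force on a finger pad.
Only numpy, scipy, OpenCV 4.12 (cv2) and the standard library are available. Lean on these libraries where they do the work, as an engineer would, in place of code of your own. Each camera call takes 0.05 s, during which the arm holds its last target. There are 200 camera calls.

## Working session

There is one attempt and no reset: what is moved stays moved. The work goes in short steps, Python scripts to look and compute and a shell command to move; the robot and the scene stay as the last step left them, time stands still between calls to the robot, and variables do not carry over. Pictures are saved under pics/ and viewed, at most 10 in all, crops included, and the job is handed in when it is done.

```bash
ls; mkdir -p pics; python3 - <<'E'
from workcell import ctrl
import cv2
for n in("top","side"):
    d=ctrl.get_image(n); cv2.imwrite(f"pics/{n}0.png",d["img"][:,:,::-1])
    print(n,d["fx"],d["cx"],d["cy"],d["k1"],d["R"],d["t"])
o=ctrl.get_obs(); print(o)
E
```

```text
jog.py
pics
workcell.py
top 482.33793292189625 281.337292458822 205.46162030336276 -0.13719959104218601 [[ 0.01274062 -0.99975418  0.01814544]
 [-0.99761176 -0.01394115 -0.06764927]
 [ 0.06788561 -0.01724021 -0.99754414]] [ -94.25649857  540.50624026 1224.03843084]
side 420.80592198318317 277.4469464866387 208.58259551315754 -0.08369354037805035 [[-0.99982862  0.01351081 -0.01265671]
 [ 0.0179532   0.87446741 -0.48475193]
 [ 0.00451848 -0.48489608 -0.8745601 ]] [532.96447313 131.24418923 943.20579501]
{'t': 0.1, 'qpos': array([ 1.24100667e+00,  4.23770607e-01,  1.63061486e+00,  2.56436085e-05,
        1.08859442e+00, -1.89839431e-02]), 'qvel': array([ 0.00121244, -0.00090543,  0.00043682,  0.00013262, -0.00110938,
       -0.0013818 ]), 'joint_torque': array([ 3.63562212e-04, -5.45615208e+01, -2.74325967e+01,  6.46313815e-02,
        1.87738583e-02, -5.11022256e-05]), 'ee_pos': array([190.9445091 , 594.61108882, 238.97504508]), 'orientation': array([-4.86227436e-01, -3.10347063e+00,  2.13965331e-03]), 'ft_force': array([-0.24318136, -0.35731266,  0.88699671]), 'moment': array([ 0.04412621, -0.00246802, -0.00554779]), 'grasp_force': 0.0, 'width': 87.80004230094544}
```

View pics/top0.png

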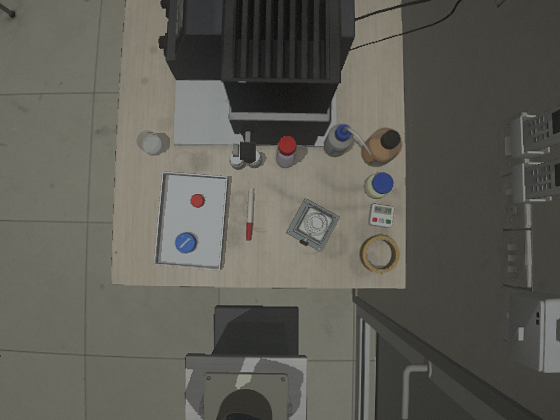

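View pics/side0.png

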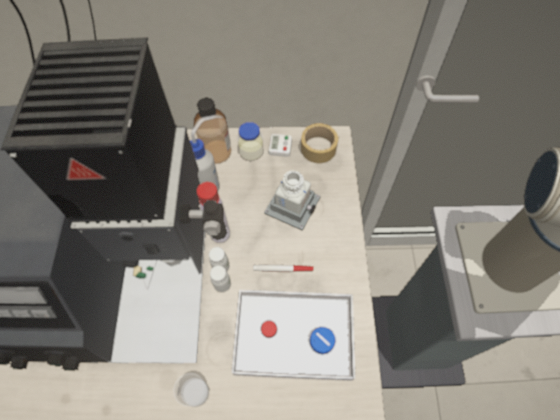

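The top view shows the tray on the left, with the blue cap at about (186,243) and the red cap at (197,200). The bottle in its nest is at about (314,224). In the side view the blue cap is at (322,340) and the bottle mouth at (293,181). I'll enlarge both.

```bash
cat > h.py <<'E'
import numpy as np, cv2
from workcell import ctrl
def grab(n): return ctrl.get_image(n)
def proj(d,X):
    c=np.asarray(d["R"])@np.asarray(X,float)+d["t"]; s=c[:2]/c[2]; s=s*(1+d["k1"]*(s@s))
    return np.array([d["fx"]*s[0]+d["cx"],d["fy"]*s[1]+d["cy"]])
def ray(d,uv):
    s0=np.array([(uv[0]-d["cx"])/d["fx"],(uv[1]-d["cy"])/d["fy"]]); s=s0.copy()
    for _ in range(20): s=s0/(1+d["k1"]*(s@s))
    R=np.asarray(d["R"]); return -R.T@d["t"], R.T@np.array([s[0],s[1],1])
def plane(d,uv,z):
    o,v=ray(d,uv); return o+v*(z-o[2])/v[2]
def cross(d1,p1,d2,p2):
    o1,v1=ray(d1,p1);o2,v2=ray(d2,p2)
    a=np.linalg.lstsq(np.c_[v1,-v2],o2-o1,rcond=None)[0]
    A=o1+a[0]*v1;B=o2+a[1]*v2
    return (A+B)/2,np.linalg.norm(A-B)
E
python3 - <<'E'
from h import *
T=grab("top");S=grab("side")
def crop(d,x,y,w,h,k): return cv2.resize(d["img"][y:y+h,x:x+w,::-1],None,fx=k,fy=k,interpolation=cv2.INTER_CUBIC)
a=np.hstack([crop(T,284,192,60,60,6),crop(S,260,162,66,60,6)])
cv2.imwrite("pics/c1.png",a)
P={}
for n,d,(x,y,w,h) in(("T",T,(165,225,45,40)),("S",S,(300,320,45,40))):
    hs=cv2.cvtColor(d["img"],cv2.COLOR_RGB2HSV); m=cv2.inRange(hs,(95,120,40),(130,255,255))
    k=np.zeros_like(m);k[y:y+h,x:x+w]=m[y:y+h,x:x+w]
    c=max(cv2.findContours(k,cv2.RETR_EXTERNAL,cv2.CHAIN_APPROX_NONE)[0],key=cv2.contourArea)
    f=cv2.fillPoly(np.zeros_like(m),[c],255)
    bar=((hs[:,:,1]<110)&(f>0)).astype(np.uint8); bar=cv2.bitwise_and(bar,cv2.erode(f,np.ones((5,5)))//255)
    ys,xs=np.nonzero(bar); mm=cv2.moments(c); ctr=(mm["m10"]/mm["m00"],mm["m01"]/mm["m00"])
    q=np.array([plane(d,p,32)[:2] for p in zip(xs,ys)]); u=np.linalg.svd(q-q.mean(0))[2][0]
    bc=(xs.mean(),ys.mean()); P[n]=(d,bc)
    print(n,"area",cv2.contourArea(c),ctr,plane(d,ctr,24),"bar",len(xs),bc,plane(d,bc,32),"yaw",np.arctan2(u[1],u[0]), np.ptp(q@u))
print(cross(*P["T"],*P["S"]))
E
```

```text
T area 269.0 (184.93308550185873, 242.32156133828997) [443.32604203 158.76707191  24.        ] bar 32 (np.float64(184.34375), np.float64(242.53125)) [442.85837986 158.81346212  32.        ] yaw 2.320429149075332 32.58366782741609
S area 437.0 (322.0430968726163, 339.95995423340963) [444.28914625 159.31490158  24.        ] bar 79 (np.float64(322.69620253164555), np.float64(338.7848101265823)) [443.58578631 158.61785965  32.        ] yaw 2.368628798688961 35.02550707054394
(array([443.22644066, 158.71305748,  32.09575226]), np.float64(0.7513828446194809))
```

View pics/c1.png

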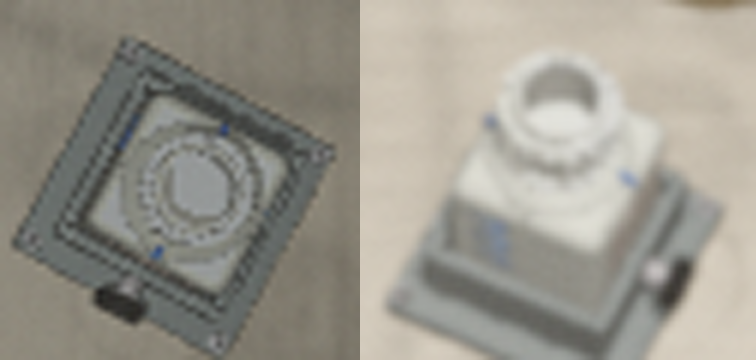

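The enlargement shows the bottle with blue shoulder ribs at top-crop (223,129) and (157,252), and side-crop (490,120) and (628,178). The mouth is at about (200,183) and (562,97). I'll measure these points more precisely.

```bash
python3 - <<'E'
from h import *
T=grab("top");S=grab("side")
print("cap proj check",proj(T,[443.3,158.8,32]))
for n,d,(x,y,w,h) in(("T",T,(284,192,60,60)),("S",S,(260,162,66,60))):
    hs=d["img"].astype(float); b=hs[:,:,2]-np.maximum(hs[:,:,0],hs[:,:,1]); k=np.zeros_like(b);k[y:y+h,x:x+w]=np.clip(b[y:y+h,x:x+w],0,None)
    nn,l,st,ct=cv2.connectedComponentsWithStats((k>10).astype(np.uint8))
    for i in range(1,nn):
        ys,xs=np.nonzero(l==i); wt=k[ys,xs]; c=((xs*wt).sum()/wt.sum(),(ys*wt).sum()/wt.sum()); print(n,st[i][4],np.round(c,2),np.round(plane(d,c,94.5),1))
f=lambda x,y,ox,oy:((x+.5)/6-.5+ox,(y+.5)/6-.5+oy)
m=[f(200,183,284,192),f(202,96,260,162)]
print("mouth",plane(T,m[0],124),plane(S,m[1],124),cross(T,m[0],S,m[1]))
ft=[f(a,b,284,192) for a,b in((127,38),(334,150),(220,355),(13,245))]
fs=[f(a-360,b,260,162) for a,b in((389,305),(612,356),(722,208))]
for p in ft: print("foot",np.round(plane(T,p,12),1))
for p in fs: print("footS",np.round(plane(S,p,12),1))
E
```

```text
cap proj check [184.35279074 242.35759909]
T 6 [304.83 213.88] [ 517.  -142.9   94.5]
T 2 [321.   213.25] [ 519.  -182.1   94.5]
T 3 [309.72 233.64] [ 469.3 -155.2   94.5]
S 4 [304.44 191.44] [ 469.7 -151.    94.5]
S 7 [282.7  200.58] [ 518.6 -128.5   94.5]
mouth [ 496.45220017 -169.66746993  124.        ] [ 494.66782134 -168.95810389  124.        ] (array([ 495.55590446, -169.61007638,  123.23502979]), np.float64(1.8608515328161657))
foot [ 562.7 -147.7   12. ]
foot [ 515.3 -238.1   12. ]
foot [ 426.3 -189.2   12. ]
foot [472.6 -99.4  12. ]
footS [ 562.1 -144.5   12. ]
footS [ 474.3 -119.9   12. ]
footS [ 426.8 -186.6   12. ]
```

```bash

echo '[{"x": -24.9,"y": -22.5},{"x": -24.9,"y": -22.5},{"x": -24.9,"y": -22.5},{"x": -24.9,"y": -22.5},{"x": -24.9,"y": -22.5}]' > next.json && python3 jog.py next.json 74
echo '[{"x": -24.9,"y": -22.5},{"x": -24.9,"y": -22.5},{"x": -24.9,"y": -22.5},{"x": -24.9,"y": -22.5},{"x": -24.9,"y": -22.5}]' > next.json && python3 jog.py next.json
echo '[{"x": -24.9,"y": -22.5},{"x": -24.9,"y": -22.5},{"x": -24.9,"y": -22.5},{"x": -24.9,"y": -22.5},{"x": -24.9,"y": -22.5}]' > next.json && python3 jog.py next.json
echo '[{"z": 16,"drz": 0.125},{"z": 16,"drz": 0.125},{"z": 16,"drz": 0.125},{"z": 16,"drz": 0.125},{"z": 16,"drz": 0.125}]' > next.json && python3 jog.py next.json
echo '[{},{}]' > next.json && python3 jog.py next.json
python3 -c "
from workcell import ctrl;o=ctrl.get_obs();print(o['qpos'],o['ee_pos'],o['orientation'],o['ft_force'],o['moment'],o['width'])"
```

```text
t: 0.72
ee_pos: [275.7, 448.5, 239.7]
orientation: [0.485, 3.104, 0.0]
ft_force: [-0.1, -0.5, -0.6]
width: 74.1
grasp_force: 0.0
t: 1.13
ee_pos: [359.9, 303.3, 239.9]
orientation: [0.486, 3.104, 0.001]
ft_force: [1.3, 0.3, -0.0]
width: 74.1
grasp_force: 0.0
t: 1.55
ee_pos: [444.1, 158.0, 239.9]
orientation: [0.486, 3.103, 0.0]
ft_force: [-0.1, 0.2, -0.4]
width: 74.0
grasp_force: 0.0
t: 1.97
ee_pos: [443.7, 159.3, 159.1]
orientation: [1.426, 2.799, 0.001]
ft_force: [-0.3, -0.5, 0.2]
width: 74.2
grasp_force: 0.0
t: 2.13
ee_pos: [443.1, 159.3, 159.3]
orientation: [-1.411, -2.805, 0.002]
ft_force: [0.3, 0.2, 0.4]
width: 73.6
grasp_force: 0.0
[ 3.19926330e-01  3.22940411e-01  2.02203604e+00 -4.19498245e-06
  7.98430424e-01 -3.18810855e-01] [443.06493153 159.32597297 159.32753555] [-1.41107253e+00 -2.80542934e+00  2.01872296e-03] [0.31893611 0.15867321 0.40342033] [-0.05012466 -0.03851795 -0.00586722] 73.57669202901661
```

```bash

echo '[{"z": 25},{"z": 25},{"z": 25},{"z": 20},{"z": 15}]' > next.json && python3 jog.py next.json
echo '[{"z": 10},{"z": 10},{"z": 5.5},{}]' > next.json && python3 jog.py next.json
echo '[{},{},{},{},{}]' > next.json && python3 jog.py next.json 40
echo '[{},{},{}]' > next.json && python3 jog.py next.json
```

```text
t: 2.55
ee_pos: [443.9, 159.7, 49.3]
orientation: [1.41, 2.807, 0.001]
ft_force: [-0.9, -0.6, 0.4]
width: 74.1
grasp_force: 0.0
t: 2.88
ee_pos: [443.6, 159.5, 23.9]
orientation: [-1.415, -2.804, 0.0]
ft_force: [-0.2, -0.2, 0.5]
width: 73.9
grasp_force: 0.0
t: 3.3
ee_pos: [443.9, 159.6, 24.8]
orientation: [1.416, 2.803, 0.001]
ft_force: [0.6, -0.0, 5.1]
width: 51.7
grasp_force: 30.0
t: 3.55
ee_pos: [443.9, 159.6, 24.8]
orientation: [1.416, 2.803, 0.001]
ft_force: [1.7, -0.3, 6.7]
width: 52.0
grasp_force: 30.0
```

```bash

echo '[{"z": -15},{"z": -35},{"z": -40},{"z": -40},{"z": -40}]' > next.json && python3 jog.py next.json
echo '[{"x": -29.4,"y": -15.5},{"x": -29.4,"y": -15.5},{"x": -29.4,"y": -15.5},{"x": -29.4,"y": -15.5},{"x": -29.4,"y": -15.5}]' > next.json && python3 jog.py next.json
echo '[{"x": -29.4,"y": -15.5},{"x": -29.4,"y": -15.5},{"x": -29.4,"y": -15.5},{"x": -29.4,"y": -15.5},{"x": -29.4,"y": -15.5}]' > next.json && python3 jog.py next.json
echo '[{"drz": -0.123},{"drz": -0.123},{"drz": -0.123},{"drz": -0.123},{"drz": -0.123}]' > next.json && python3 jog.py next.json
echo '[{"drz": -0.123},{"drz": -0.123},{"drz": -0.123},{"drz": -0.123},{"drz": -0.123}]' > next.json && python3 jog.py next.json
echo '[{"drz": -0.123},{"drz": -0.123},{},{}]' > next.json && python3 jog.py next.json
python3 - <<'E'
from h import *
o=ctrl.get_obs();print(o['qpos'],o['ee_pos'],o['orientation'],o['ft_force'],o['moment'],o['width'])
T=grab("top");S=grab("side")
a=np.hstack([cv2.resize(d["img"][y:y+80,x:x+80,::-1],None,fx=5,fy=5,interpolation=cv2.INTER_CUBIC) for d,x,y in((T,280,180),(S,250,125))])
cv2.imwrite("pics/c2.png",a)
E
```

```text
t: 3.97
ee_pos: [442.7, 159.2, 195.8]
orientation: [-1.416, -2.803, 0.001]
ft_force: [0.9, 0.8, -0.5]
width: 51.9
grasp_force: 30.0
t: 4.38
ee_pos: [468.0, -6.3, 194.4]
orientation: [1.416, 2.804, 0.0]
ft_force: [1.2, 0.6, -0.3]
width: 51.8
grasp_force: 30.0
t: 4.8
ee_pos: [492.7, -170.8, 194.1]
orientation: [-1.417, -2.804, 0.0]
ft_force: [0.7, -0.2, -0.5]
width: 52.0
grasp_force: 30.0
t: 5.22
ee_pos: [492.7, -169.2, 194.0]
orientation: [-0.493, -3.102, -0.0]
ft_force: [0.2, -0.0, -0.5]
width: 51.9
grasp_force: 30.0
t: 5.63
ee_pos: [492.7, -169.0, 194.0]
orientation: [0.47, -3.106, -0.0]
ft_force: [-0.2, -0.2, -1.8]
width: 51.8
grasp_force: 30.0
t: 5.97
ee_pos: [492.9, -169.0, 194.1]
orientation: [0.833, -3.029, -0.0]
ft_force: [-0.4, 0.1, -1.5]
width: 51.9
grasp_force: 30.0
[-3.53249104e-01  3.33928516e-01  1.89430834e+00  1.42415498e-05
  9.13681924e-01 -2.46057536e+00] [ 492.88405613 -169.04704741  194.08676399] [ 8.32625248e-01 -3.02897918e+00 -3.12659030e-04] [-0.36876938  0.06570192 -1.47310317] [ 0.1115735   0.05289884 -0.03451372] 51.88309167164003
```

View pics/c2.png

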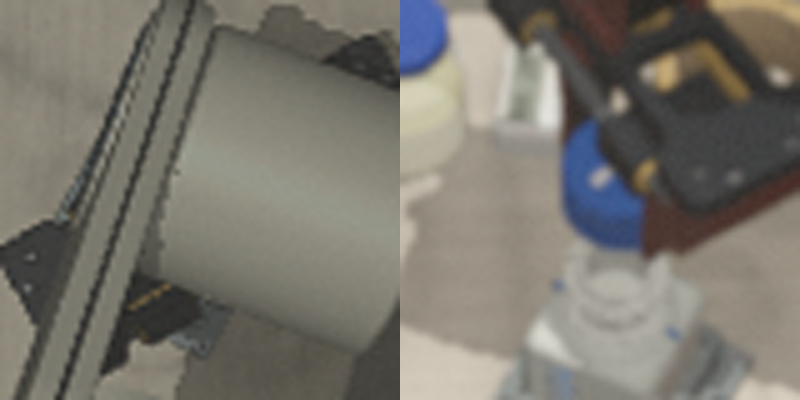

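The side crop shows the cap hanging in the fingers directly above the mouth, with its left edge at about crop x=567. The arm hides the top view. I'll compare the cap's silhouette with the prediction, and check the neck in the same view.

```bash
python3 - <<'E'
from h import *
S=grab("side")
im=S["img"]; hs=cv2.cvtColor(im,cv2.COLOR_RGB2HSV); m=cv2.inRange(hs,(100,120,40),(130,255,255)); k=np.zeros_like(m);k[145:180,275:310]=m[145:180,275:310]
for r in range(148,178,2):
    xs=np.nonzero(k[r])[0]; print(r,xs.min() if len(xs) else None,xs.max() if len(xs) else None,end=' | ')
print()
for c in range(282,300,2):
    ys=np.nonzero(k[:,c])[0]; print(c,ys.min() if len(ys) else None,ys.max() if len(ys) else None,end=' | ')
print()
def cyl(c,r,z0,z1):
    a=np.linspace(0,2*np.pi,180); p=[proj(S,[c[0]+r*np.cos(t),c[1]+r*np.sin(t),z]) for t in a for z in(z0,z1)]
    h=cv2.convexHull(np.array(p,np.float32))[:,0]; return h
for z in (173,174,175):
    h=cyl((492.9,-169.0),26.2,z,z+28); f=cv2.fillPoly(np.zeros((420*8,560*8),np.uint8),[np.round(h*8).astype(np.int32)],255)
    print(z,"pred left",[(r,round(np.nonzero(f[r*8])[0].min()/8,1)) for r in(150,156,160,164,168)],"bot",[(c,round(np.nonzero(f[:,c*8])[0].max()/8,1)) for c in(286,290,294,298)])
print(S["t"]@S["R"])
c=im[165:205,270:325].astype(np.uint8)
for r in (178,180,182,184,186,188): print(r,im[r,276:312].mean(1).astype(int))
E
```

```text
148 None None | 150 286 288 | 152 285 288 | 154 283 288 | 156 283 289 | 158 283 288 | 160 283 286 | 162 283 294 | 164 284 296 | 166 284 297 | 168 285 297 | 170 286 296 | 172 289 296 | 174 None None | 176 None None | 
282 None None | 284 153 166 | 286 150 170 | 288 150 171 | 290 157 172 | 292 161 173 | 294 162 173 | 296 164 173 | 298 None None | 
173 pred left [(150, np.float64(285.0)), (156, np.float64(282.0)), (160, np.float64(282.0)), (164, np.float64(282.0)), (168, np.float64(282.6))] bot [(286, np.float64(172.2)), (290, np.float64(174.4)), (294, np.float64(175.1)), (298, np.float64(174.9))]
174 pred left [(150, np.float64(284.6)), (156, np.float64(282.0)), (160, np.float64(282.0)), (164, np.float64(282.0)), (168, np.float64(282.8))] bot [(286, np.float64(172.0)), (290, np.float64(174.1)), (294, np.float64(174.9)), (298, np.float64(174.6))]
175 pred left [(150, np.float64(284.4)), (156, np.float64(282.0)), (160, np.float64(282.0)), (164, np.float64(282.0)), (168, np.float64(282.9))] bot [(286, np.float64(171.8)), (290, np.float64(173.9)), (294, np.float64(174.6)), (298, np.float64
[... 259 characters left out ...]
57 163 168 171 171 172
 172 170 163 153 145 151 164 168 169 162 151 145 140 136 136 135 136 136]
182 [140 142 142 137 128 122 132 151 163 163 156 159 166 172 174 174 174 174
 175 175 177 173 167 164 168 171 167 160 159 160 164 159 153 147 143 143]
184 [140 142 141 143 144 147 151 154 158 165 167 163 156 158 162 165 165 164
 166 167 170 168 166 168 167 163 160 153 153 158 165 165 162 157 147 138]
186 [137 142 144 149 152 152 154 157 165 165 157 158 162 164 163 160 159 162
 165 168 173 173 171 163 161 163 163 157 155 155 163 162 157 146 136 135]
188 [141 155 166 163 159 154 154 158 167 166 157 148 150 154 154 161 165 165
 164 163 155 148 148 158 165 168 164 158 153 154 157 156 146 134 134 136]
```

```bash

echo '[{"x": -1.55,"y": -0.9,"z": 10},{"z": 14},{"z": 12},{"z": 6},{}]' > next.json && python3 jog.py next.json
echo '[{"z": 3},{"z": 3},{}]' > next.json && python3 jog.py next.json
python3 - <<'E'
from h import *
print(ctrl.get_obs()['moment'])
S=grab("side")
print(proj(S,[494.6,-169,115]),proj(S,[494.6,-169,124]))
cv2.imwrite("pics/c3.png",cv2.resize(S["img"][140:220,250:340,::-1],None,fx=7,fy=7,interpolation=cv2.INTER_CUBIC))
E
```

```text
t: 6.53
ee_pos: [493.9, -168.7, 150.4]
orientation: [0.836, -3.026, -0.003]
ft_force: [-0.1, -0.7, -0.5]
width: 51.8
grasp_force: 30.0
t: 6.78
ee_pos: [495.0, -169.1, 146.0]
orientation: [-0.838, 3.028, -0.0]
ft_force: [-0.4, -0.4, -0.8]
width: 51.6
grasp_force: 30.0
[ 0.0849853   0.005388   -0.05285067]
[293.19865799 179.80796825] [293.2804158 177.5667131]
```

View pics/c3.png

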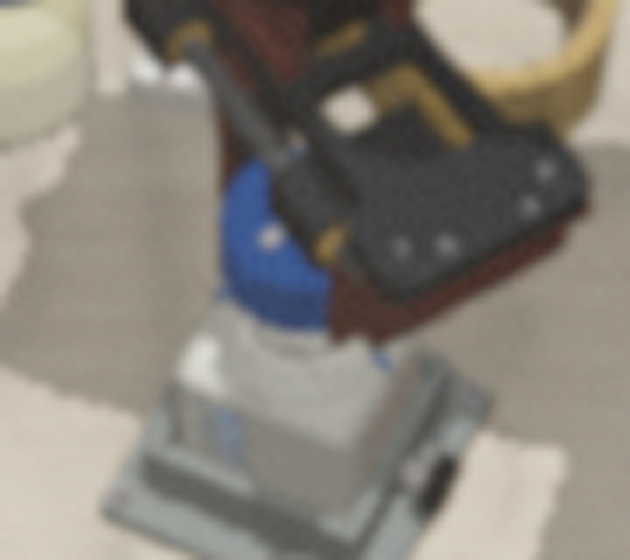

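The cap now sits just above the rim, its left edge at crop x≈222, and looks centred over the neck. I'll lower it gently while watching the force.

```bash

echo '[{"z": 1.5},{"z": 1.5},{"z": 1.5}]' > next.json && python3 jog.py next.json
echo '[{"z": 1.5},{"z": 1.5},{}]' > next.json && python3 jog.py next.json
```

```text
t: 7.08
ee_pos: [495.0, -169.2, 141.8]
orientation: [-0.838, 3.027, -0.001]
ft_force: [-0.8, 0.2, -0.2]
width: 51.5
grasp_force: 30.0
t: 7.33
ee_pos: [494.7, -169.0, 138.4]
orientation: [0.838, -3.027, -0.0]
ft_force: [-0.0, -0.1, -1.4]
width: 51.7
grasp_force: 30.0
```

```bash

echo '[{"z": 1.5},{"z": 1.5},{}]' > next.json && python3 jog.py next.json
echo '[{"z": 1},{"z": 1},{}]' > next.json && python3 jog.py next.json
echo '[{"z": 1},{"z": 1},{}]' > next.json && python3 jog.py next.json
echo '[{"z": 0.7},{"z": 0.7},{}]' > next.json && python3 jog.py next.json
```

```text
t: 7.58
ee_pos: [494.7, -169.0, 135.4]
orientation: [0.838, -3.027, -0.0]
ft_force: [-0.3, -0.0, -0.3]
width: 51.9
grasp_force: 30.0
t: 7.83
ee_pos: [494.8, -169.1, 133.5]
orientation: [0.838, -3.027, -0.0]
ft_force: [0.3, 0.4, -0.7]
width: 51.8
grasp_force: 30.0
t: 8.08
ee_pos: [494.8, -169.1, 131.5]
orientation: [0.838, -3.027, -0.0]
ft_force: [-0.6, -0.5, -0.6]
width: 51.7
grasp_force: 30.0
t: 8.33
ee_pos: [494.8, -169.1, 130.1]
orientation: [0.838, -3.028, -0.0]
ft_force: [0.1, 0.3, -0.5]
width: 51.8
grasp_force: 30.0
```

```bash

echo '[{"z": 0.6},{"z": 0.6},{}]' > next.json && python3 jog.py next.json
echo '[{"z": 0.6},{}]' > next.json && python3 jog.py next.json
python3 -c "
from workcell import ctrl;o=ctrl.get_obs();print(o['qpos'],o['ft_force'],o['moment'])"
```

```text
t: 8.58
ee_pos: [494.8, -169.1, 129.0]
orientation: [0.838, -3.028, -0.0]
ft_force: [-0.2, -0.2, -1.0]
width: 52.1
grasp_force: 30.0
t: 8.75
ee_pos: [494.9, -169.1, 128.4]
orientation: [0.838, -3.028, -0.0]
ft_force: [-0.2, 0.1, -1.4]
width: 51.5
grasp_force: 30.0
[-3.52020804e-01  4.39205823e-01  1.92867337e+00 -1.23741140e-05
  7.73802658e-01 -2.46301049e+00] [-0.22152414  0.05328534 -1.40416765] [0.06750286 0.04486477 0.01715395]
```

```bash

echo '[{"z": 0.5},{}]' > next.json && python3 jog.py next.json
echo '[{"z": 0.5},{}]' > next.json && python3 jog.py next.json
echo '[{"z": 0.5},{}]' > next.json && python3 jog.py next.json
```

```text
t: 8.92
ee_pos: [494.9, -169.1, 128.0]
orientation: [-0.838, 3.028, -0.0]
ft_force: [-0.1, -0.3, -0.3]
width: 51.6
grasp_force: 30.0
t: 9.08
ee_pos: [495.0, -169.1, 127.8]
orientation: [-0.838, 3.028, -0.0]
ft_force: [-2.0, 0.6, 4.3]
width: 51.6
grasp_force: 30.0
t: 9.25
ee_pos: [495.0, -169.1, 127.7]
orientation: [-0.838, 3.027, -0.0]
ft_force: [-1.7, 0.6, 8.9]
width: 52.0
grasp_force: 30.0
```

Contact at TCP z≈127.8, where I expected it, with little side force. Now I'll screw it clockwise, following the 1.9 mm/rad lead.

```bash

echo '[{"z": 0.23,"drz": 0.12},{"z": 0.23,"drz": 0.12},{"z": 0.23,"drz": 0.12},{"z": 0.23,"drz": 0.12},{"z": 0.23,"drz": 0.12}]' > next.json && python3 jog.py next.json
python3 -c "
from workcell import ctrl;o=ctrl.get_obs();print(o['qpos'][5],o['moment'])"
echo '[{"z": 0.23,"drz": 0.12},{"z": 0.23,"drz": 0.12},{"z": 0.23,"drz": 0.12},{"z": 0.23,"drz": 0.12},{"z": 0.23,"drz": 0.12}]' > next.json && python3 jog.py next.json
python3 -c "
from workcell import ctrl;o=ctrl.get_obs();print(o['qpos'][5],o['moment'])"
```

```text
t: 9.67
ee_pos: [495.4, -169.6, 126.6]
orientation: [0.103, 3.139, -0.001]
ft_force: [-1.3, -0.7, 8.5]
width: 51.7
grasp_force: 30.0
-1.8572284465609887 [-0.1927135   0.30204832  0.07686974]
t: 10.08
ee_pos: [495.2, -169.3, 125.4]
orientation: [1.026, 2.969, -0.0]
ft_force: [-1.6, 0.1, 8.8]
width: 51.9
grasp_force: 30.0
-1.2573189805520282 [0.03071871 0.44078871 0.12492689]
```

```bash

echo '[{"z": 0.23,"drz": 0.12},{"z": 0.23,"drz": 0.12},{"z": 0.23,"drz": 0.12},{"z": 0.23,"drz": 0.12},{"z": 0.23,"drz": 0.12}]' > next.json && python3 jog.py next.json
echo '[{"z": 0.23,"drz": 0.12},{"z": 0.23,"drz": 0.12},{"z": 0.23,"drz": 0.12},{"z": 0.23,"drz": 0.12},{"z": 0.23,"drz": 0.12}]' > next.json && python3 jog.py next.json
echo '[{"z": 0.23,"drz": 0.12},{"z": 0.23,"drz": 0.12},{"z": 0.23,"drz": 0.12},{"z": 0.23,"drz": 0.12},{"z": 0.23,"drz": 0.12}]' > next.json && python3 jog.py next.json
echo '[{"z": 0.23,"drz": 0.12},{"z": 0.23,"drz": 0.12},{"z": 0.23,"drz": 0.12},{"z": 0.23,"drz": 0.12},{"z": 0.23,"drz": 0.12}]' > next.json && python3 jog.py next.json
python3 - <<'E'
from h import *
o=ctrl.get_obs();print(o['qpos'],o['moment'])
S=grab("side");T=grab("top")
a=np.hstack([cv2.resize(d["img"][y:y+80,x:x+80,::-1],None,fx=5,fy=5,interpolation=cv2.INTER_CUBIC) for d,x,y in((T,280,180),(S,255,140))])
cv2.imwrite("pics/c4.png",a)
E
```

```text
t: 10.5
ee_pos: [495.2, -169.0, 124.3]
orientation: [1.857, 2.533, 0.001]
ft_force: [-1.2, 2.8, 8.3]
width: 51.6
grasp_force: 30.0
t: 10.92
ee_pos: [495.6, -168.9, 123.1]
orientation: [2.523, 1.871, 0.002]
ft_force: [-0.3, 2.7, 7.1]
width: 51.6
grasp_force: 30.0
t: 11.33
ee_pos: [496.0, -169.1, 122.0]
orientation: [2.963, 1.041, 0.003]
ft_force: [0.8, 2.2, 6.4]
width: 52.4
grasp_force: 30.0
t: 11.75
ee_pos: [496.0, -169.5, 120.9]
orientation: [3.138, 0.119, 0.004]
ft_force: [0.5, -0.7, 6.1]
width: 51.7
grasp_force: 30.0
[-3.51910750e-01  4.52315533e-01  1.93097053e+00  3.94419333e-06
  7.55714960e-01  1.14277611e+00] [-0.07454423  0.14036021  0.04799913]
```

View pics/c4.png

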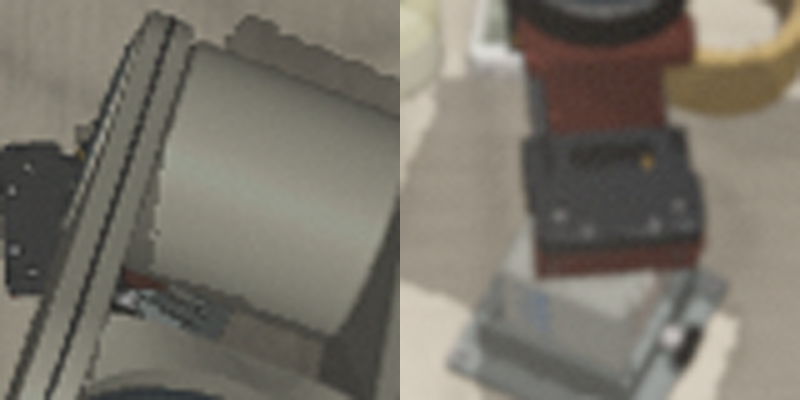

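The fingers now hide the cap in both views, so I'll go by torque. About 0.7 rad should remain.

```bash
M(){ python3 -c "
from workcell import ctrl;o=ctrl.get_obs();print('q6',round(o['qpos'][5],3),'M',o['moment'].round(3),'tau6',o['joint_torque'][5].round(3))"; }
echo '[{"z": 0.2,"drz": 0.1},{"z": 0.2,"drz": 0.1},{"z": 0.2,"drz": 0.1}]' > next.json && python3 jog.py next.json;M
echo '[{"z": 0.2,"drz": 0.1},{"z": 0.2,"drz": 0.1}]' > next.json && python3 jog.py next.json;M
echo '[{"z": 0.2,"drz": 0.1},{}]' > next.json && python3 jog.py next.json;M
```

```text
t: 12.1
ee_pos: [496.2, -169.7, 120.7]
orientation: [3.121, -0.349, 0.005]
ft_force: [-0.3, -0.5, 10.6]
width: 51.7
grasp_force: 30.0
q6 1.442 M [-0.17   0.343  0.057] tau6 -1.514
t: 12.27
ee_pos: [496.6, -170.0, 120.7]
orientation: [3.071, -0.659, 0.006]
ft_force: [-0.9, -2.2, 13.6]
width: 51.7
grasp_force: 30.0
q6 1.642 M [-0.211  0.346  0.129] tau6 -1.475
t: 12.43
ee_pos: [496.8, -170.0, 120.6]
orientation: [3.034, -0.813, 0.007]
ft_force: [-0.9, -0.4, 13.1]
width: 51.7
grasp_force: 30.0
q6 1.742 M [-0.062  0.276 -0.108] tau6 1.167
```

```bash
M(){ python3 -c "
from workcell import ctrl;o=ctrl.get_obs();print('q6',round(o['qpos'][5],3),'M',o['moment'].round(3),'tau6',o['joint_torque'][5].round(3))"; }
echo '[{"drz": 0.05},{}]' > next.json && python3 jog.py next.json|grep -E 'pos|force';M
echo '[{"drz": 0.05},{}]' > next.json && python3 jog.py next.json|grep -E 'pos|force';M
echo '[{"drz": 0.05},{}]' > next.json && python3 jog.py next.json|grep -E 'pos|force';M
echo '[{"drz": 0.05},{}]' > next.json && python3 jog.py next.json|grep -E 'pos|force';M
```

```text
ee_pos: [496.9, -170.1, 120.6]
ft_force: [-0.4, -1.6, 13.7]
grasp_force: 30.0
q6 1.789 M [-0.159  0.201 -0.03 ] tau6 0.565
ee_pos: [496.9, -170.1, 120.6]
ft_force: [-0.1, -1.6, 12.1]
grasp_force: 30.0
q6 1.839 M [-0.182  0.187  0.003] tau6 0.561
ee_pos: [497.0, -170.1, 120.6]
ft_force: [0.0, -2.1, 11.3]
grasp_force: 30.0
q6 1.889 M [-0.246  0.231 -0.022] tau6 0.528
ee_pos: [496.9, -170.2, 120.6]
ft_force: [0.6, -1.4, 12.1]
grasp_force: 30.0
q6 1.939 M [-0.363  0.265 -0.027] tau6 0.472
```

```bash
M(){ python3 -c "
from workcell import ctrl;o=ctrl.get_obs();print('q6',round(o['qpos'][5],3),'M',o['moment'].round(3),'tau6',o['joint_torque'][5].round(3))"; }
echo '[{"drz": 0.05},{}]' > next.json && python3 jog.py next.json|grep -E 'pos|force';M
echo '[{"drz": 0.05},{}]' > next.json && python3 jog.py next.json|grep -E 'pos|force';M
echo '[{"drz": 0.05},{}]' > next.json && python3 jog.py next.json|grep -E 'pos|force';M
```

```text
ee_pos: [496.8, -170.2, 120.6]
ft_force: [-0.7, -3.0, 11.8]
grasp_force: 30.0
q6 1.989 M [-0.452  0.245 -0.056] tau6 0.464
ee_pos: [496.8, -170.3, 120.5]
ft_force: [-0.3, -4.1, 10.5]
grasp_force: 30.0
q6 2.039 M [-0.532  0.287 -0.103] tau6 0.382
ee_pos: [496.6, -170.2, 120.5]
ft_force: [-0.5, -3.8, 11.4]
grasp_force: 30.0
q6 2.089 M [-0.424  0.385  0.028] tau6 0.559
```

```bash
python3 - <<'E'
from h import *
o=[ctrl.get_obs()]
S=grab("side");o.append(ctrl.get_obs())
T=grab("top");o.append(ctrl.get_obs())
for q in o: print(q['t'],q['moment'],q['ft_force'],q['joint_torque'][5])
a=np.hstack([cv2.resize(d["img"][y:y+66,x:x+66,::-1],None,fx=6,fy=6,interpolation=cv2.INTER_CUBIC) for d,x,y in((T,285,190),(S,262,145))])
cv2.imwrite("pics/c5.png",a)
E
```

```text
13.6 [-0.42387559  0.38526855  0.02808956] [-0.50852716 -3.79389411 11.44056529] 0.5588783137500286
13.65 [-0.47094735  0.38743281 -0.01774931] [-1.81876481 -2.73537065 11.86969841] 0.16999073792248964
13.7 [-4.31148463e-01  3.70519860e-01  3.86604675e-04] [-1.71343323 -2.76835773 11.38029983] 0.029485048726201057
```

View pics/c5.png

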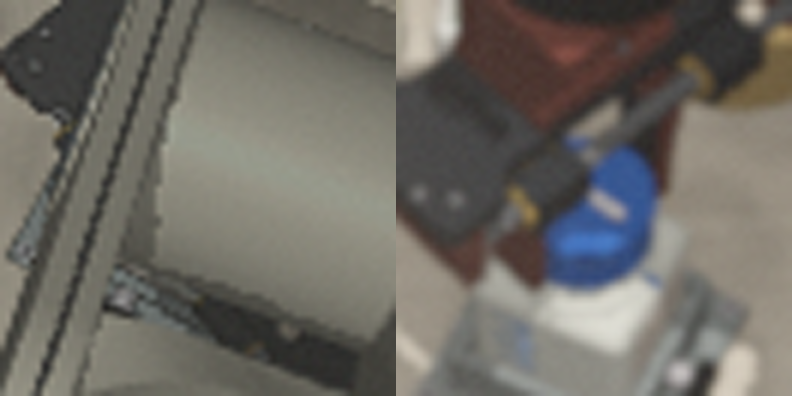

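The side crop shows the white bar on the cap top at (590–625, 190–218), so the cap is turning with the grip. I'll check bar yaw and cap height numerically.

```bash
python3 - <<'E'
from h import *
S=grab("side"); im=S["img"]
f=lambda x,y:((x-396+.5)/6-.5+262,(y+.5)/6-.5+145)
p,q=[plane(S,f(*a),128)[:2] for a in((590,192),(624,216))]; print("bar",p,q,np.arctan2(*(q-p)[::-1]))
hs=cv2.cvtColor(im,cv2.COLOR_RGB2HSV); m=cv2.inRange(hs,(100,110,40),(130,255,255)); k=np.zeros_like(m);k[166:196,284:307]=m[166:196,284:307]
ys,xs=np.nonzero((hs[:,:,1]<70)&(hs[:,:,2]>120)&(cv2.morphologyEx(k,cv2.MORPH_CLOSE,np.ones((7,7)))>0))
w=np.array([plane(S,a,128)[:2] for a in zip(xs,ys)]); u=np.linalg.svd(w-w.mean(0))[2][0]; print(len(xs),w.mean(0),np.arctan2(u[1],u[0]))
print("obs right",[(r,np.nonzero(k[r])[0].max()) for r in range(172,190,3)],"bot",[(c,np.nonzero(k[:,c])[0].max()) for c in range(288,305,3)])
def cyl(c,r,z0,z1):
    a=np.linspace(0,2*np.pi,180); return cv2.convexHull(np.array([proj(S,[c[0]+r*np.cos(t),c[1]+r*np.sin(t),z]) for t in a for z in(z0,z1)],np.float32))[:,0]
for c in((494.6,-169),(496,-169.5)):
  for z in (100,103):
    F=cv2.fillPoly(np.zeros((420*8,560*8),np.uint8),[np.round(cyl(c,26.2,z,z+28)*8).astype(np.int32)],255)
    print(c,z,"right",[(r,round(np.nonzero(F[r*8])[0].max()/8,1)) for r in range(172,190,3)],"bot",[(q,round(np.nonzero(F[:,q*8])[0].max()/8,1)) for q in range(288,305,3)])
E
```

```text
bar [ 493.29776046 -168.90738433] [ 481.3782374  -158.31009994] 2.414849429429641
19 [ 487.49182196 -162.9334004 ] 2.395483519301879
obs right [(172, np.int64(303)), (175, np.int64(304)), (178, np.int64(304)), (181, np.int64(303)), (184, np.int64(303)), (187, np.int64(302))] bot [(288, np.int64(190)), (291, np.int64(191)), (294, np.int64(191)), (297, np.int64(191)), (300, np.int64(189)), (303, np.int64(185))]
(494.6, -169) 100 right [(172, np.float64(303.9)), (175, np.float64(305.2)), (178, np.float64(305.4)), (181, np.float64(305.1)), (184, np.float64(304.8)), (187, np.float64(304.0))] bot [(288, np.float64(192.5)), (291, np.float64(193.4)), (294, np.float64(193.5)), (297, np.float64(193.0)), (300, np.float64(191.6)), (303, np.float64(188.9))]
(494.6, -169) 103 right [(172, np.float64(304.4)), (175, np.float64(305.4)), (178, np.float64(305.2)), (181, np.float64(305.1)), (184, np.float64(304.8)), (187, np.float64(303.9))] bot [(288, np.float64(191.8)), (291, np.float64(192.6)), (294, np.float64(192.8)), (297, np.float64(192.4)), (300, np.float64(191.0)), (303, np.float64(188.4))]
(496, -169.5) 100 right [(172, np.float64(303.4)), (175, np.float64(304.5)), (178, np.float64(304.6)), (181, np.float64(304.4)), (184, np.float64(304.1)), (187, np.float64(303.4))] bot [(288, np.float64(192.5)), (291, np.float64(193.2)), (294, np.float64(193.2)), (297, np.float64(192.6)), (300, np.float64(191.0)), (303, np.float64(187.9))]
(496, -169.5) 103 right [(172, np.float64(303.9)), (175, np.float64(304.8)), (178, np.float64(304.6)), (181, np.float64(304.4)), (184, np.float64(304.1)), (187, np.float64(303.1))] bot [(288, np.float64(191.9)), (291, np.float64(192.5)), (294, np.float64(192.5)), (297, np.float64(191.9)), (300, np.float64(190.4)), (303, np.float64(187.2))]
```

```bash
M(){ python3 -c "
from workcell import ctrl;o=ctrl.get_obs();print('q6',round(o['qpos'][5],3),'M',o['moment'].round(3),'tau6',o['joint_torque'][5].round(3))"; }
echo '[{"drz": 0.06},{},{}]' > next.json && python3 jog.py next.json|grep -E 'pos|force';M
echo '[{"drz": 0.06},{},{}]' > next.json && python3 jog.py next.json|grep -E 'pos|force';M
echo '[{"drz": 0.06},{},{}]' > next.json && python3 jog.py next.json|grep -E 'pos|force';M
```

```text
ee_pos: [496.1, -169.7, 120.4]
ft_force: [-1.9, 0.2, 13.5]
grasp_force: 30.0
q6 2.147 M [0.003 0.45  0.298] tau6 0.421
ee_pos: [495.9, -169.5, 120.3]
ft_force: [-1.6, 0.6, 11.0]
grasp_force: 30.0
q6 2.206 M [0.147 0.468 0.469] tau6 0.573
ee_pos: [495.9, -169.5, 120.1]
ft_force: [-1.4, 1.0, 9.8]
grasp_force: 30.0
q6 2.267 M [0.145 0.38  0.353] tau6 0.455
```

```bash
cat > bar.py <<'E'
from h import *
o=ctrl.get_obs(); S=grab("side"); im=S["img"]
hs=cv2.cvtColor(im,cv2.COLOR_RGB2HSV); m=cv2.inRange(hs,(100,110,40),(130,255,255)); k=np.zeros_like(m);k[160:200,275:312]=m[160:200,275:312]
ys,xs=np.nonzero((hs[:,:,1]<70)&(hs[:,:,2]>120)&(cv2.morphologyEx(k,cv2.MORPH_CLOSE,np.ones((7,7)))>0))
w=np.array([plane(S,a,128)[:2] for a in zip(xs,ys)]); u=np.linalg.svd(w-w.mean(0))[2][0]
b=np.arctan2(u[1],u[0]); th=o['qpos'][0]-o['qpos'][5]; v=o['orientation']
print(len(xs),w.mean(0),"bar",b%np.pi,"rel to tool",(b-th)%np.pi,"past home",(-0.497-b+np.pi/2)%np.pi-np.pi/2, "bot",[(c,np.nonzero(k[:,c])[0].max()) for c in range(288,304,3) if k[:,c].any()])
cv2.imwrite("pics/bar_%.2f.png"%o['t'],cv2.resize(im[135:215,245:335,::-1],None,fx=7,fy=7,interpolation=cv2.INTER_CUBIC))
E
python3 bar.py; ls pics
```

```text
28 [ 490.44332261 -165.55199547] bar 2.3518455503774103 rel to tool 1.8286394707916553 past home 0.29274710321238295 bot [(288, np.int64(190)), (291, np.int64(191)), (294, np.int64(191)), (297, np.int64(191)), (300, np.int64(189)), (303, np.int64(184))]
bar_14.50.png
c1.png
c2.png
c3.png
c4.png
c5.png
side0.png
top0.png
```

```bash
M(){ python3 -c "
from workcell import ctrl;o=ctrl.get_obs();print('q6',round(o['qpos'][5],3),'M',o['moment'].round(3),'F',o['ft_force'].round(1),'z',o['ee_pos'].round(1))"; }
echo '[{"drz": 0.05}]' > next.json && python3 jog.py next.json>/dev/null;M
echo '[{"drz": 0.05}]' > next.json && python3 jog.py next.json>/dev/null;M
echo '[{"drz": 0.05}]' > next.json && python3 jog.py next.json>/dev/null;M
echo '[{}]' > next.json && python3 jog.py next.json>/dev/null;M
python3 bar.py
```

```text
q6 2.315 M [-0.127  0.184  0.968] F [-0.5 -0.2  8.5] z [ 496.  -169.6  120.1]
q6 2.368 M [0.009 0.276 0.906] F [-0.5 -1.3  6.8] z [ 496.  -169.6  120. ]
q6 2.418 M [-0.006  0.194  0.857] F [-0.2 -1.1  7.1] z [ 496.  -169.7  120. ]
q6 2.419 M [-0.091  0.275  0.509] F [-0.3 -1.3  8.2] z [ 496.  -169.7  119.9]
31 [ 491.32191172 -166.28928684] bar 2.371169476721998 rel to tool 1.999980638327525 past home 0.27342317686779527 bot [(288, np.int64(190)), (291, np.int64(191)), (294, np.int64(191)), (297, np.int64(191)), (300, np.int64(189)), (303, np.int64(184))]
```

The torque reached 0.9 N m and the cap stopped (bar at 2.36–2.37) while the pads slipped, so it has bottomed out tight. Now the quarter turn back.

```bash
M(){ python3 -c "
from workcell import ctrl;o=ctrl.get_obs();print('q6',round(o['qpos'][5],3),'M',o['moment'].round(3),'F',o['ft_force'].round(1),'z',o['ee_pos'].round(1))"; }
echo '[{"drz": -0.05},{"z": -0.15,"drz": -0.08}]' > next.json && python3 jog.py next.json>/dev/null;M
echo '[{"z": -0.2,"drz": -0.1},{"z": -0.2,"drz": -0.1}]' > next.json && python3 jog.py next.json>/dev/null;M
python3 bar.py
echo '[{"z": -0.23,"drz": -0.12},{"z": -0.23,"drz": -0.12},{"z": -0.23,"drz": -0.12},{"z": -0.23,"drz": -0.12},{"z": -0.23,"drz": -0.12}]' > next.json && python3 jog.py next.json>/dev/null;M
```

```text
q6 2.286 M [ 0.155 -0.057 -0.567] F [2.  0.8 5.4] z [ 496.2 -169.5  120. ]
q6 2.083 M [ 0.102  0.031 -0.087] F [-0.3 -0.2  4.2] z [ 495.9 -169.4  120.1]
17 [ 485.93167619 -165.83962138] bar 2.648020387614306 rel to tool 1.9410193610819642 past home -0.0034277340245125743 bot [(288, np.int64(190)), (291, np.int64(191)), (294, np.int64(191)), (297, np.int64(191)), (300, np.int64(189)), (303, np.int64(184))]
q6 1.483 M [-0.054  0.015  0.014] F [ 0.5  0.  -0.7] z [ 495.  -169.2  120.5]
```

```bash

echo '[{"z": -0.23,"drz": -0.12},{"z": -0.23,"drz": -0.12},{"z": -0.23,"drz": -0.12},{"z": -0.23,"drz": -0.12},{"z": -0.23,"drz": -0.12}]' > next.json && python3 jog.py next.json
echo '[{"z": -0.1,"drz": -0.05},{},{}]' > next.json && python3 jog.py next.json
python3 bar.py; python3 -c "
from workcell import ctrl;o=ctrl.get_obs();print(o['qpos'],o['moment'])"; ls pics
```

```text
t: 16.15
ee_pos: [495.0, -169.2, 121.6]
orientation: [3.097, 0.524, 0.0]
ft_force: [1.2, -0.3, -0.4]
width: 51.7
grasp_force: 30.0
t: 16.4
ee_pos: [495.0, -169.0, 121.7]
orientation: [-3.085, -0.591, -0.0]
ft_force: [1.3, 0.7, -0.9]
width: 51.6
grasp_force: 30.0
[-3.51917753e-01  4.50395753e-01  1.93154144e+00  1.58867939e-04
  7.59617523e-01  8.39985333e-01] [0.1043776  0.00583497 0.00714388]
bar_14.50.png
bar_14.88.png
bar_15.27.png
c1.png
c2.png
c3.png
c4.png
c5.png
side0.png
top0.pngbar.py:5: RuntimeWarning: Mean of empty slice.
  w=np.array([plane(S,a,128)[:2] for a in zip(xs,ys)]); u=np.linalg.svd(w-w.mean(0))[2][0]
  ret = ret.dtype.type(ret / rcount)
Traceback (most recent call last):
  File "bar.py", line 5, in <module>
    w=np.array([plane(S,a,128)[:2] for a in zip(xs,ys)]); u=np.linalg.svd(w-w.mean(0))[2][0]
                                                            ~~~~~~~~~~~~~^^^^^^^^^^^^^
numpy.linalg.LinAlgError: 1-dimensional array given. Array must be at least two-dimensional
```

```bash
python3 - <<'E'
from workcell import ctrl
o=ctrl.get_obs();print(o['t'],o['width'],o['grasp_force'],ctrl.close_job())
E
```

```text
the job is handed in; nothing more can be done
16.45 51.87888155067018 29.99961128924042 None
```

I screwed the blue cap on until it bottomed out (about 0.9 N m), then backed it off about a quarter turn (tool turned 1.58 rad; the white bar was hidden at the end, so the final angle is not confirmed by camera). The gripper is still holding it, and the job is handed in.

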